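Stand the tipped dropper bottle up in its lane

ROBOT

A 7-joint arm with a two-finger parallel gripper is mounted at the origin on a cart in front of the work surface, level with it; the furniture and walls round the work are solid. World frame = base frame: x ahead of the robot, y to its left, z up, the work surface at z = 0. Lengths are in m, angles in rad, forces in N, time in s.
With the tool pointing down it reaches from about 0.4 to 0.85 m from the base axis. Payload 4.5 kg.
Tool frame: the origin (TCP) lies on the mounting face of the last link; the fingertips stand 166 mm ahead of it and the grasp point (between the pads) lies 147 mm ahead of it; z points along the fingers, y is the line along which they close (so a half turn about z gives the same grasp; the last joint's range is limited). The gripper opens to 88 mm and grips with 3 to 60 N. Pads are 18 mm wide; open, the fingers measure 123 mm over their backs; the gripper's body (75 mm by 187 mm) begins 45 mm behind the grasp point.
Start: joints at [1.325, 0.689, -0.195, 1.565, 0.157, 0.902, -0.215], TCP at [0.173, -0.601, 0.405] pointing down, gripper open.
Joint ranges: [-3.01, 3.01], [-0.46, 2.08], [-1.47, 1.51], [0.13, 2.56], [-1, 4.14], [0.04, 2.09], [-2.66, 2.66]. Speed limits (rad/s): [2.57, 2.57, 3.14, 3.14, 3.14, 3.14, 3.14].

INTERFACE

Orientations are given as a unit quaternion [x, y, z, w].
In Python, from plant import r, snapshot gives the robot as it stands. The module is installed in compiled form; this text tells all that it offers.
- The arm moves only by the tool move_arm, never from a script. Its argument "rows" is a list of rows, each a list of 5 numbers: the shift along the tool's x, y, z in m, then the turn about the tool's z in rad, then the finger opening in m, from 0 to 0.0881. In form: [[dx, dy, dz, spin, claw], ...]. A call has 1 to 10 rows; each row shifts and turns the commanded pose from where the row before left it, along the tool's axes as they then stand; what a row does not reach is not made up. A row lasts 1/12 s, in which the tool goes at most 41.7 mm and 7.16 degrees, less where a joint would pass 70% of its speed; a pose out of reach is approached as far as the arm can. A call with a gripper value outside its range is refused whole. The fingers move at their own pace and stop on an object; "newtons" is the grip in N (left out, the last holds). Time passes only in rows, so rows that do not move let the fingers close. It gives the time, the measured TCP pose, the force, the opening and the grip force at its end, in the units of the state.
- r.get_state(): the state, without advancing time (a new reading comes with each control period).
- snapshot(name): name is "scene" or "top"; returns a dict with "color" (384x512x3 uint8, red, green, blue), "depth" (384x512 float32, m along the optical axis (not along the pixel's ray), 0 where there is no reading), "mtx" (3x3 intrinsics, pixels), "eye" and "orientation" of the camera in the world. Camera axes: x right, y up, looking along -z (the intrinsics and any distortion apply to the point x, -y, -z); pixel columns grow to the right and rows downward; lengths in m; the calibration is good to about 2 mm. A picture is of the moment at which its call begins.
- r.finish_job(): hands the job in; it is judged then, once.
The state is a dict: "clock": time; "q": joint angles; "qd": joint speeds; "joint_torque": joint torques, N m; "tool_pos": TCP position; "eef_rot": TCP orientation; "contact_force": force on the tool from outside, world axes, zero at the start; "moment": the same for the moment, N m; "opening": opening from 0.0 (shut) to 1.0 (fully open); "finger_force": force on a finger pad.
Only numpy, scipy, OpenCV 4.12 (cv2) and the standard library are available. Lean on these libraries where they do the work, as an engineer would, in place of code of your own. Each camera call takes 0.05 s, during which the arm holds its last target. There are 200 camera calls.

TASK

The brown dropper bottle has tipped over in the grey reagent tray and leans on the steel rail. Stand it upright on the empty white spot in the row, wholly on the spot, without letting it fall, and leave the other bottles standing where they are.

Things in the scene. Friction and masses are not known exactly. Their poses are not given: they have to be found in the camera images.
- amber_mid (a point): body centre, on the axis, of the tipped brown dropper bottle with black dropper, closed and rigid, 60 to 105 g. Round body 33 mm in diameter, 62 mm high; thin dropper (10 mm) above it, 96 mm high in all. The point is 31 mm above its underside; its z axis runs along the bottle from underside to dropper. If leaning less than about 20 degrees it rocks upright by itself
- amber_base (a point): centre of the underside of the brown bottle, z axis as above. At the start the bottle leans about 38 degrees from vertical: the edge of its underside rests on the tray's floor at the one spot without a standing bottle, its side rests on the steel rail, and its dropper points up and to the robot's right (its lean is within 20 degrees of the robot's -y)
- lane: the grey reagent tray (lane), fixed to the bench, 270 mm long (its x, running away from the robot) by 100 mm wide (its y, to the left); origin at the centre of its underside. Flat floor 6 mm above the bench, with a low lip 5 mm wide round it, 10 mm above the bench
- rail_mid (a point): middle of the tray's fixed steel rail on its right side: a round bar 6 mm in diameter along the tray's x, 250 mm long, its axis 40 mm above the bench and 43 mm to the right of the row of spots, on four posts (at both ends and half-way between the spots)
- spot_1 (a point): centre of round white spot 1 of 3 on the tray's floor, counted from the robot outwards, at floor height. The spots, 60 mm in diameter with a blue edge, are 88 mm apart in a row along the tray, 6 mm left of its middle line. Two carry standing bottles, one (it varies) is empty; axes as the tray's
- spot_2 (a point): centre of round white spot 2 of 3 on the tray's floor, counted from the robot outwards, at floor height. The spots, 60 mm in diameter with a blue edge, are 88 mm apart in a row along the tray, 6 mm left of its middle line. Two carry standing bottles, one (it varies) is empty; axes as the tray's
- spot_3 (a point): centre of round white spot 3 of 3 on the tray's floor, counted from the robot outwards, at floor height. The spots, 60 mm in diameter with a blue edge, are 88 mm apart in a row along the tray, 6 mm left of its middle line. Two carry standing bottles, one (it varies) is empty; axes as the tray's
- clear_a_mid (a point): standing neighbour: clear dropper bottle with a white collar and dark dropper; round body 33 mm in diameter, about 95 mm high in all, loose. The point lies on its axis 31 mm above its underside; z axis up along the bottle
- yellow_b_mid (a point): standing neighbour: pale yellow oil bottle with a red pointed spout; round body 33 mm in diameter, about 95 mm high in all, loose. The point lies on its axis 31 mm above its underside; z axis up along the bottle
Things that resemble listed ones, but are neither listed nor needed, are in the scene too. What is shaped like the part that bears clear_a_mid but green or purple is not meant. Leave any blue or turquoise look-alike of the part that bears amber_mid alone.

How it is judged:
By the outcome, as a careful person would: the job done as asked, in the order asked, and still so for the second after the job is handed in, with the robot touching nothing.
It also fails if it takes over 38 s, if anything falls off the work surface, if the arm or the gripper's body presses on something with over 40 N, if the wrist force passes 120 N, or if a joint passes its speed limit or range.

## Working session

There is one attempt and no reset: what is moved stays moved. The work goes in short steps, Python scripts to look and compute and a tool call to move; the robot and the scene stay as the last step left them, time stands still between calls to the robot, and variables do not carry over. Pictures are saved under pics/ and viewed, at most 10 in all, crops included, and the job is handed in when it is done.

Besides the shell and the picture viewer there is one more tool, called as name(argument=value, ...) on one line, values as JSON. move_arm: Moves the arm, as the interface text tells. Its arguments: {"type":"object","properties":{"rows":{"type":"array"},"newtons":{"type":"number"}},"required":["rows"]}

```bash
mkdir -p pics; cat > h.py <<'E'
import numpy as np, cv2, pickle
from scipy.spatial.transform import Rotation as R
from plant import r, snapshot
def snap(n,f):
    s=snapshot(n); pickle.dump(s,open(f'{f}.pkl','wb')); return s
def cloud(s):
    K=np.array(s['mtx']);d=s['depth'];v,u=np.mgrid[:384,:512]
    p=np.stack([(u-K[0,2])/K[0,0]*d,-(v-K[1,2])/K[1,1]*d,-d],-1)
    o=np.array(s['orientation']); M=R.from_quat(o).as_matrix() if o.size==4 else o
    return p@M.T+np.array(s['eye'])
E
python3 - <<'E'
from h import *
a=[]
for n in ('scene','top'):
    s=snap(n,n+'0'); print(n,s['eye'],s['orientation'],s['mtx'],[k for k in s]); cv2.imwrite(f'pics/{n}0.png',cv2.resize(s['color'][:,:,::-1],(768,576)))
print(r.get_state())
E
```

```text
scene [-0.09886585  0.67630234  0.6837857 ] [-0.18787771  0.42007325  0.80217038 -0.38047748] [[498.19759343   0.         252.16371542]
 [  0.         498.19759343 182.0031677 ]
 [  0.           0.           1.        ]] ['color', 'depth', 'mtx', 'eye', 'orientation']
top [0.43038293 0.10321216 1.0065972 ] [ 0.05150781 -0.04322604 -0.69782058  0.71310931] [[443.90575255   0.         263.41485222]
 [  0.         443.90575255 202.08703827]
 [  0.           0.           1.        ]] ['color', 'depth', 'mtx', 'eye', 'orientation']
{'clock': 0.1, 'q': array([ 1.32480335,  0.68985126, -0.19453781,  1.56622108,  0.15728254,
        0.90250016, -0.21509314]), 'qd': array([ 0.00084012, -0.00128326,  0.00048671, -0.00373855,  0.00193526,
        0.00244816,  0.00049129]), 'joint_torque': array([-4.28995496e-03, -5.28508008e+01, -1.27132505e+00, -1.53839332e+01,
       -5.23939147e-02,  1.98928101e-03,  6.32330421e-05]), 'tool_pos': array([ 0.17250434, -0.60041838,  0.40402601]), 'eef_rot': array([ 9.90224286e-01,  1.39482008e-01, -1.58192995e-04, -7.79272957e-04]), 'contact_force': array([-0.00846187, -0.42576573,  0.14163515]), 'moment': array([ 0.02814969, -0.01895526,  0.0236556 ]), 'finger_force': 0.0, 'opening': 0.9997224408797402}
```

View pics/scene0.png

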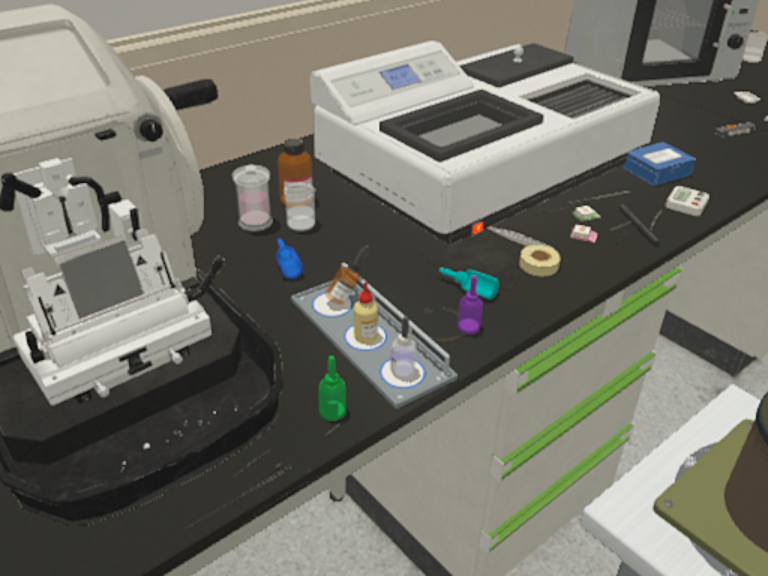

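View pics/top0.png

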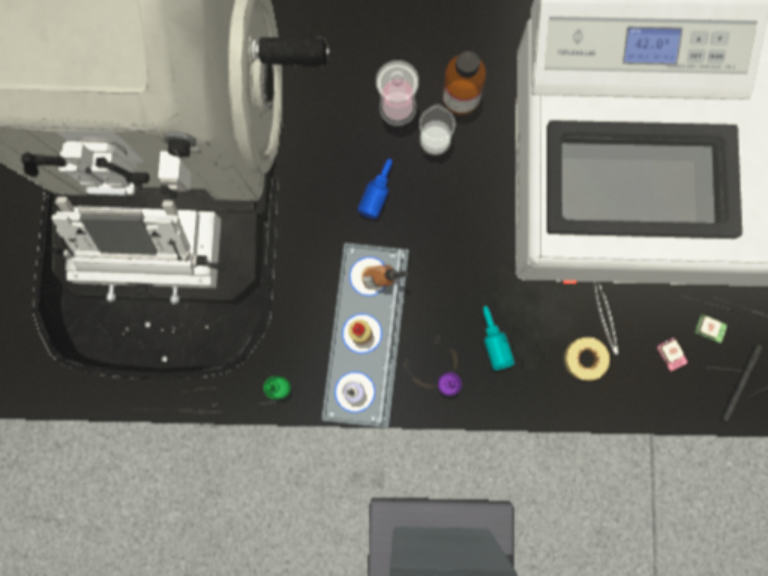

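The tipped amber bottle is on spot 3, the far one: top view about (371,276), scene view about (333,300). Its dropper points right, and yellow and clear stand on spots 2 and 1. Next I'll enlarge both views and measure.

```bash
python3 - <<'E'
from h import *
s=pickle.load(open('top0.pkl','rb')); P=cloud(s); 
s2=pickle.load(open('scene0.pkl','rb')); P2=cloud(s2)
c=cv2.resize(s['color'][155:290,200:290,::-1],None,fx=4.4,fy=4.4,interpolation=cv2.INTER_CUBIC)
c2=cv2.resize(s2['color'][155:275,185:310,::-1],None,fx=3.2,fy=4.4,interpolation=cv2.INTER_CUBIC)
h=max(c.shape[0],c2.shape[0]); pad=lambda a:cv2.copyMakeBorder(a,0,h-a.shape[0],0,0,0)
cv2.imwrite('pics/crop0.png',np.hstack([pad(c),pad(c2)])); print(c.shape,c2.shape)
# white spots by colour, at floor height
for n,S,Q in(('top',s,P),('scene',s2,P2)):
    g=S['color'].astype(int); 
    m=(g.min(2)>185)&(abs(Q[...,2]-.006)<.006)
    k,l,st,ce=cv2.connectedComponentsWithStats(m.astype(np.uint8))
    for i in range(1,k):
        if st[i,4]>60:print(n,'white',ce[i],st[i,4],Q[l==i].mean(0).round(4), Q[l==i].min(0).round(3),Q[l==i].max(0).round(3))
    hs=cv2.cvtColor(S['color'],cv2.COLOR_RGB2HSV)
E
```

```text
(594, 396, 3) (528, 400, 3)
top white [241.23696682 182.77725118] 211 [0.6087 0.1682 0.0065] [0.58  0.142 0.002] [0.634 0.185 0.011]
top white [241.37442922 221.34246575] 219 [0.5202 0.1653 0.0065] [0.491 0.139 0.001] [0.546 0.194 0.012]
top white [236.35496183 259.87022901] 262 [0.4336 0.174  0.0067] [0.404 0.148 0.003] [0.458 0.202 0.012]
scene white [216.96268657 204.05223881] 134 [0.612  0.1694 0.0086] [0.584 0.148 0.006] [0.641 0.185 0.012]
scene white [238.16 226.85] 100 [0.5223 0.181  0.0085] [0.497 0.159 0.006] [0.551 0.194 0.011]
scene white [265.74522293 250.50955414] 157 [0.4324 0.183  0.0085] [0.409 0.147 0.005] [0.463 0.201 0.011]
scene white [445.06451613 325.71524716] 4309 [0.1086 0.0557 0.002 ] [ 0.012 -0.159  0.   ] [0.151 0.161 0.006]
```

View pics/crop0.png

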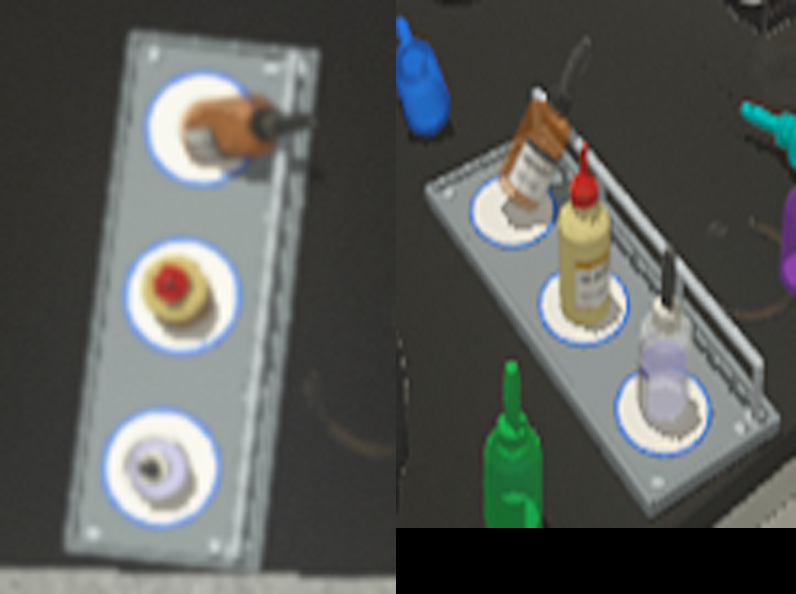

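The crop shows the spot centres at about (205,128), (183,296) and (161,467). The amber body spans (185..275, 95..160), with the dropper tip near (312,121).

```bash
cat >> h.py <<'E'
def onplane(s,u,v,z):
    K=np.array(s['mtx']); M=R.from_quat(s['orientation']).as_matrix(); e=np.array(s['eye'])
    d=M@np.array([(u-K[0,2])/K[0,0],-(v-K[1,2])/K[1,1],-1]); return e+d*(z-e[2])/d[2]
E
python3 - <<'E'
from h import *
s=pickle.load(open('top0.pkl','rb')); s2=pickle.load(open('scene0.pkl','rb'))
S=[]
for a,b in((161,467),(183,296),(205,128)): S.append(onplane(s,(a+.5)/4.4-.5+200,(b+.5)/4.4-.5+155,.006)); print('top',S[-1].round(4))
for a,b in((664,410),(584,305),(513,210)): print('scene',onplane(s2,(a-396+.5)/3.2-.5+185,(b+.5)/4.4-.5+155,.006).round(4))
S=np.array(S); ax=(S[2]-S[0])/np.linalg.norm(S[2]-S[0]); yaw=np.arctan2(ax[1],ax[0]); print('len',np.linalg.norm(S[2]-S[0]),'yaw',yaw)
Rz=R.from_euler('z',yaw).as_matrix(); c=S[2]
pts=[]
for n,q in(('top',s),('scene',s2)):
    P=cloud(q); L=(P-c)@Rz
    h=cv2.cvtColor(q['color'],cv2.COLOR_RGB2HSV)
    near=(abs(L[...,0])<.04)&(L[...,1]>-.075)&(L[...,1]<.035)&(L[...,2]>.012)&(L[...,2]<.12)
    br=near&(h[...,0]<18)&(h[...,1]>90)
    dk=near&(h[...,2]<70)&(L[...,2]>.04)
    print(n,br.sum(),'brown mean',L[br].mean(0).round(4),L[br].min(0).round(4),L[br].max(0).round(4))
    print('dark',dk.sum(),L[dk].mean(0).round(4),L[dk].min(0).round(4),L[dk].max(0).round(4))
    m=br; pts.append(L[near&(br|(L[...,2]>.02)&(L[...,1]>-.038)&(h[...,1]>0))&br])
pts=np.vstack(pts)
# cylinder fit to brown body points: lean th, azimuth az, base centre(x,y), edge on floor
from scipy.optimize import least_squares
def ax_(p): return np.array([np.sin(p[0])*np.sin(p[1]),-np.sin(p[0])*np.cos(p[1]),np.cos(p[0])])
def f(p):
    a=ax_(p); b=np.array([p[2],p[3],.0165*np.sin(p[0])]); d=pts-b; h=d@a; rad=np.linalg.norm(d-np.outer(h,a),axis=1)
    return np.where(h>.06, 0, rad-.0165)
o=least_squares(f,[.66,0,0,0],loss='soft_l1',f_scale=.002)
print(np.degrees(o.x[:2]),o.x[2:],np.abs(f(o.x)).mean())
p=o.x; a=ax_(p); b=np.array([p[2],p[3],.0165*np.sin(p[0])]); down=np.array([a[0],a[1],0]);down/=np.linalg.norm(down)
print('tip',b+.096*a,'edge contact',b+.0165*np.cos(p[0])*down)
E
```

```text
top [0.4316 0.1744 0.006 ]
top [0.519  0.1657 0.006 ]
top [0.6068 0.1568 0.006 ]
scene [0.4369 0.172  0.006 ]
scene [0.525  0.1646 0.006 ]
scene [0.6137 0.1564 0.006 ]
len 0.17610087735707725 yaw -0.09983261036048743
top 157 brown mean [-0.0052 -0.016   0.0498] [-0.0187 -0.0367  0.0268] [0.0096 0.0078 0.0602]
dark 30 [-0.0065 -0.0399  0.07  ] [-0.0118 -0.0569  0.0591] [-0.0011 -0.0287  0.0846]
scene 181 brown mean [-0.0067 -0.0126  0.0478] [-0.0191 -0.0351  0.0161] [0.0098 0.0112 0.062 ]
dark 76 [-0.0055 -0.0382  0.0683] [-0.0192 -0.0539  0.0402] [ 0.0023 -0.0064  0.0873]
[43.43358855  1.75111314] [-0.00214103  0.00431975] 0.0022786703233209932
tip [-0.00012417 -0.06165071  0.08105646] edge contact [-0.00177489 -0.00765649  0.01134397]
```

move_arm(rows=[[0,0,0,0.095,0.088],[0,0,0,0.095,0.088],[0,0,0,0.095,0.088],[0,0,0,0.095,0.088],[0.0147,-0.032,0,0,0.088],[0.0147,-0.032,0,0,0.088],[0.0147,-0.032,0,0,0.088],[0.0147,-0.032,0,0,0.088],[0.0147,-0.032,0,0,0.088],[0.0147,-0.032,0,0,0.088]])

```text
clock: 0.93
tool_pos: [0.28, -0.4168, 0.4045]
eef_rot: [0.999, -0.05, -0.0, -0.0]
contact_force: [1.4, -0.6, 0.5]
opening: 1.001
finger_force: 0.0
```

move_arm(rows=[[0.0147,-0.032,0,0,0.088],[0.0147,-0.032,0,0,0.088],[0.0147,-0.032,0,0,0.088],[0.0147,-0.032,0,0,0.088],[0.0147,-0.032,0,0,0.088],[0.0147,-0.032,0,0,0.088],[0.0147,-0.032,0,0,0.088],[0.0147,-0.032,0,0,0.088],[0.0147,-0.032,0,0,0.088],[0.0147,-0.032,0,0,0.088]])

```text
clock: 1.77
tool_pos: [0.4583, -0.1131, 0.4045]
eef_rot: [0.999, -0.05, -0.0, 0.0]
contact_force: [0.8, -0.6, 0.5]
opening: 0.997
finger_force: 0.0
```

move_arm(rows=[[0.0147,-0.032,0,0,0.088],[0.0147,-0.032,0,0,0.088],[0.0147,-0.032,0,0,0.088],[0.0147,-0.032,0,0,0.088],[0.0147,-0.032,0,0,0.088],[0.0147,-0.032,0,0,0.088],[0.0147,-0.032,0,0,0.088],[0.0147,-0.032,0,0,0.088],[0,0,0,0,0.088],[0,0,0,0,0.088]])

```text
clock: 2.6
tool_pos: [0.6005, 0.1307, 0.4039]
eef_rot: [0.999, -0.048, -0.0, -0.0]
contact_force: [-0.0, -1.4, 0.1]
opening: 1.003
finger_force: 0.0
```

move_arm(rows=[[0,0.003,0.03,0,0.088],[0,0,0.03,0,0.088],[0,0,0.03,0,0.088],[0,0,0.03,0,0.088],[0,0,0.02,0,0.088],[0,0,0.015,0,0.088],[0,0,0,0,0.088],[0,0,0,0,0.088]])

```text
clock: 3.27
tool_pos: [0.5997, 0.1236, 0.2493]
eef_rot: [0.999, -0.051, -0.001, 0.001]
contact_force: [-0.5, -0.4, 0.1]
opening: 0.998
finger_force: 0.0
```

```bash
python3 - <<'E'
from h import *
s2=snap('scene','scene1');s=snap('top','top1')
a=cv2.resize(s2['color'][110:270,170:310,::-1],(490,560),interpolation=cv2.INTER_CUBIC)
b=cv2.resize(s['color'][140:280,205:280,::-1],(300,560),interpolation=cv2.INTER_CUBIC)
cv2.imwrite('pics/s1.png',np.hstack([a,b]))
E
```

```text
(no output)
```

View pics/s1.png

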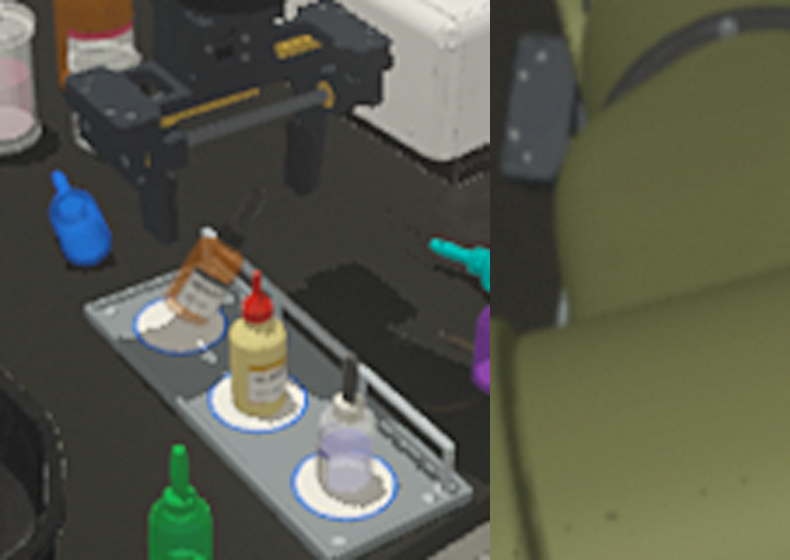

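The scene crop shows the fingertips at (160,235) and (303,190), with the dropper tip at (262,192) between them and in line. I'll descend so the fingers straddle the bottle above the rail.

move_arm(rows=[[0,-0.005,0.008,0,0.088],[0,0,0.008,0,0.088],[0,0,0.008,0,0.088],[0,0,0.008,0,0.088],[0,0,0,0,0.088],[0,0,0,0,0.088]])

```text
clock: 3.87
tool_pos: [0.6004, 0.13, 0.2169]
eef_rot: [0.999, -0.05, -0.001, 0.0]
contact_force: [0.8, 0.0, 0.6]
opening: 0.997
finger_force: 0.0
```

move_arm(newtons=6, rows=[[0,-0.0018,0,0,0.0857],[0,-0.0018,0,0,0.0834],[0,-0.0018,0,0,0.0811],[0,-0.0018,0,0,0.0788],[0,-0.0018,0,0,0.0765],[0,-0.0018,0,0,0.0742],[0,-0.0018,0,0,0.0719],[0,-0.0018,0,0,0.0696],[0,-0.0018,0,0,0.0673],[0,-0.0018,0,0,0.065]])

```text
clock: 4.7
tool_pos: [0.6025, 0.1483, 0.2177]
eef_rot: [0.999, -0.05, -0.0, -0.0]
contact_force: [-0.7, -0.5, -0.1]
opening: 0.739
finger_force: 0.0
```

```bash
python3 - <<'E'
from h import *
s2=snap('scene','scene2')
cv2.imwrite('pics/s2.png',cv2.resize(s2['color'][130:240,180:290,::-1],(550,550),interpolation=cv2.INTER_CUBIC))
E
```

```text
(no output)
```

View pics/s2.png

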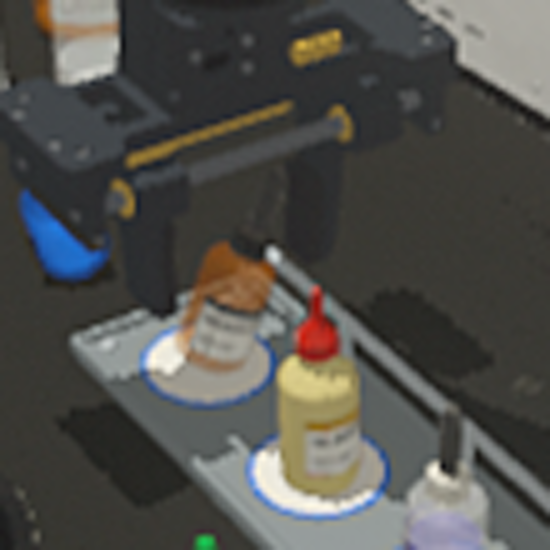

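The bottle, with its collar near (245,250), is now leaning less between the fingers at (150,300) and (310,250), and its base is still on the spot. I'll continue.

move_arm(newtons=6, rows=[[0,-0.0018,0,0,0.0627],[0,-0.0018,0,0,0.0604],[0,-0.0018,0,0,0.0581],[0,-0.0018,0,0,0.0558],[0,-0.0018,0,0,0.0535],[0,-0.0018,0,0,0.0512],[0,-0.0018,0,0,0.0489],[0,-0.0018,0,0,0.0466],[0,0,0,0,0.0466],[0,0,0,0,0.0466]])

```text
clock: 5.58
tool_pos: [0.6039, 0.1625, 0.2177]
eef_rot: [0.999, -0.05, 0.0, 0.0]
contact_force: [0.0, -0.2, -0.4]
opening: 0.524
finger_force: 0.0
```

```bash
python3 - <<'E'
from h import *
s2=snap('scene','scene3')
cv2.imwrite('pics/s3.png',cv2.resize(s2['color'][130:240,180:290,::-1],(550,550),interpolation=cv2.INTER_CUBIC))
E
```

```text
(no output)
```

View pics/s3.png

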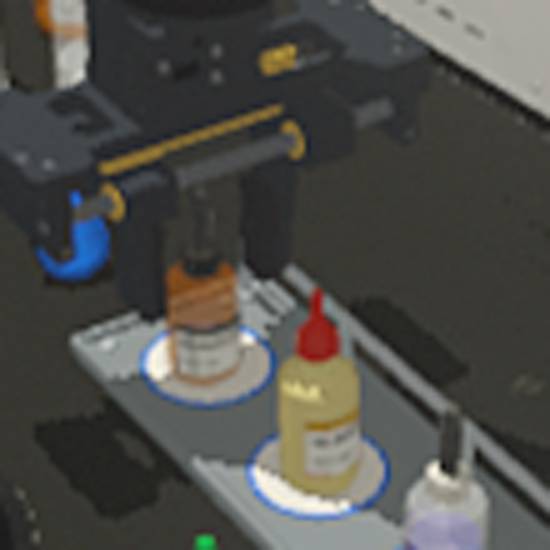

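The bottle stands upright with its base centre at about (205,366), and the spot centre is at about (208,367). I'll open slightly and withdraw straight up.

move_arm(rows=[[0,0,0,0,0.052],[0,0,0,0,0.058],[0,0,0,0,0.062],[0,0,0,0,0.062],[0,0,-0.008,0,0.062],[0,0,-0.02,0,0.062],[0,0,-0.03,0,0.062],[0,0,-0.03,0,0.062],[0,0,-0.03,0,0.062],[0,0,-0.03,0,0.062]])

```text
clock: 6.47
tool_pos: [0.6037, 0.1622, 0.3678]
eef_rot: [0.999, -0.05, 0.0, -0.0]
contact_force: [1.0, -0.1, -0.0]
opening: 0.703
finger_force: 0.0
```

move_arm(rows=[[0,0.03,-0.01,0,0.062],[0,0.035,0,0,0.062],[0,0.035,0,0,0.062],[0,0.035,0,0,0.062],[0,0.035,0,0,0.062],[0,0.035,0,0,0.062],[-0.01,0.035,0,0,0.062],[-0.01,0.02,0,0,0.062],[0,0,0,0,0.062],[0,0,0,0,0.062]])

```text
clock: 7.3
tool_pos: [0.5574, -0.0959, 0.3764]
eef_rot: [0.999, -0.052, 0.0, 0.0]
contact_force: [0.6, 1.3, -0.1]
opening: 0.7
finger_force: 0.0
```

```bash
python3 - <<'E'
from h import *
s2=snap('scene','scene4');s=snap('top','top4')
a=cv2.resize(s2['color'][130:270,180:310,::-1],(520,560),interpolation=cv2.INTER_CUBIC)
b=cv2.resize(s['color'][150:290,205:275,::-1],(280,560),interpolation=cv2.INTER_CUBIC)
cv2.imwrite('pics/s4.png',np.hstack([a,b]))
E
```

```text
(no output)
```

View pics/s4.png

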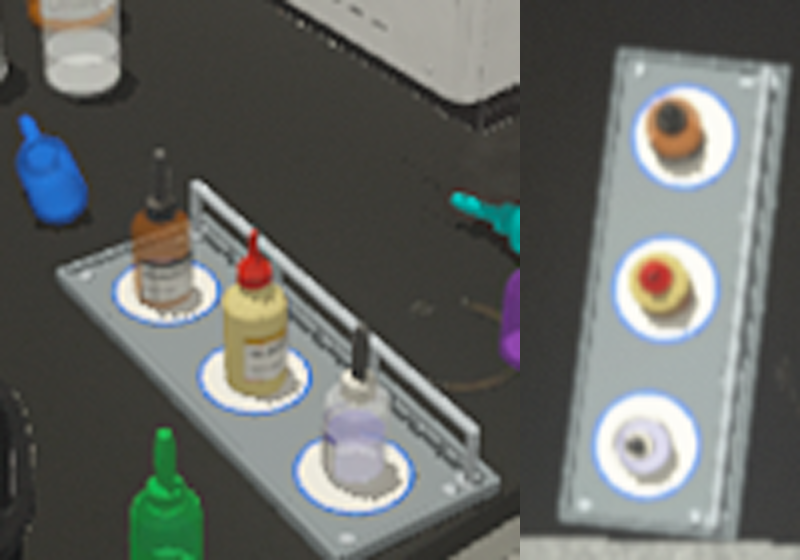

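The amber bottle stands upright on spot 3 in both views: scene base at about (163,298), spot centre at about (166,292). That puts it roughly 6 mm off centre, against a margin of 13.5 mm. The neighbours haven't moved.

```bash
python3 -c "
from plant import r
print(r.finish_job())"
```

```text
the job is handed in; nothing more can be done
None
```

The brown bottle stands upright and wholly on spot 3, about 6 mm off centre by the last picture; the other two bottles were not moved, and the job was handed in at about 7.4 s.

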